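# Empty a tube tray and check it over the contamination monitor

### The arm

A 6-joint arm with a two-finger parallel gripper is mounted at the origin on a cart in front of the work surface, level with it; the furniture and walls round the work are solid. World frame = base frame: x ahead of the robot, y to its left, z up, the work surface at z = 0. Lengths are in m, angles in rad, forces in N, time in s.
With the tool pointing down it reaches from about 0.375 to 0.925 m from the base axis. Payload 5.7 kg.
Tool frame: the origin (TCP) lies on the centre line of the jaws, within the pads' length; the fingertips stand env.finger_overhang ahead of it and the grasp point (between the pads) lies 2 mm behind it (env.finger_overhang is the distance from the TCP to the fingertips, in m); x points along the fingers, z is the direction in which the jaws open and shut, and the axes are right-handed (so a half turn about x gives the same grasp; the last joint's range is limited). The gripper opens to 88 mm and grips with 3 to 60 N. Pads are 20 mm wide; open, the fingers measure 115 mm over their backs; the gripper's body (75 mm by 178 mm) begins 61 mm behind the grasp point.
Start: joints at [1.06, 0.359, 1.51, -0, 1.272, -0.115], TCP at [0.231, 0.554, 0.216] pointing down, gripper open.
Joint ranges: [-2.97, 2.97], [-1.01, 2.36], [0.21, 2.38], [-0.96, 4.11], [0.2, 2.71], [-2.98, 2.98]. Speed limits (rad/s): [2.39, 2.39, 3.14, 3.14, 3.14, 3.14].

### API

Orientations are given as a unit quaternion [x, y, z, w].
In Python, from plant import env gives the robot as it stands.
- The arm moves only by the shell command python3 -m pendant 'ROWS'. ROWS is JSON, a list of rows, each a list of 3 entries, a list of its own where there are three numbers: the shift along the tool's x, y, z in mm, then the turn, a rotation vector about the tool's x, y, z in degrees, then the closure in counts, from 0 (fully open) to 255 (shut). A call has 1 to 20 rows; each row shifts and turns the commanded pose from where the row before left it, along the tool's axes as they then stand; what a row does not reach is not made up. A row lasts 1/10 s, in which the tool goes at most 50 mm and 8.59 degrees, less where a joint would pass 70% of its speed; a pose out of reach is approached as far as the arm can. A call with a gripper value outside its range is refused whole. The fingers move at their own pace and stop on an object; the grip force is fixed at half the most. Time passes only in rows, so rows that do not move let the fingers close. It gives the time, the measured TCP pose, the force and the opening at its end, in the units of the state.
- env.observe(): the state, without advancing time (a new reading comes with each control period).
- env.read_camera(name): name is "side" or "top" or "wrist"; returns (picture, depth): 420x560x3 uint8, red, green, blue; 420x560 float32, m along the optical axis (not along the pixel's ray), 0 where there is no reading.
- env.camera_model(name): a dict with "mtx" (3x3 intrinsics, pixels), "k1" (the pictures are not rectified: a ray, as slopes to the right and down, at radius r is drawn at 1 + k1 r^2 times it, then the intrinsics apply), "xyz" and "attitude" of the camera in the world; the wrist camera has in their place "mount" (4x4, takes a point from camera to tool coordinates, whose origin is the TCP and whose axes are the tool frame's). Camera axes: x right, y up, looking along -z (the intrinsics and any distortion apply to the point x, -y, -z); pixel columns grow to the right and rows downward; lengths in m; the calibration is good to about 2 mm. A picture is of the moment at which its call begins: read the wrist's pose just before it. camera_model takes no time and is no camera call.
- env.hand_in(): hands the job in, once; it reports no verdict.
Trained networks look in the newest picture that a camera, given by its name, has taken for a name from the list of things; names that differ only in an ending like _2 or _b are one class to them, and where a whole thing is asked for, a point or a joint stands for the part that bears it (a point fixed in the world has none). Each returns a list of dicts, best first, with "confidence" (0 to 1); they miss things now and then, are a little off and sometimes report something else, mostly with a low value. They report only what shows in the picture. A call takes as long as a camera call.
- env.silhouettes(camera, query): "mask" (420x560 bool, what is visible of it) and "extent" ([left, top, right, bottom] in pixels, round what is visible of it).
- env.place_of(camera, query): "pixel" ([column, row] in pixels: a listed point, or the origin of a listed thing).
The state is a dict: "clock": time; "qpos": joint angles; "qvel": joint speeds; "joint_efforts": joint torques, N m; "ee_pos": TCP position; "tcp_rot": TCP orientation; "ft_force": force on the tool from outside, world axes, zero at the start; "torque": the same for the moment, N m; "finger_gap": finger opening in m.
Only numpy, scipy, OpenCV 4.12 (cv2) and the standard library are available. Lean on these libraries where they do the work, as an engineer would, in place of code of your own. Each camera call takes 0.05 s, during which the arm holds its last target.

### The job

Empty all five used tubes out of the steel carrier tray into the white waste tub, then check the tray for contamination: lower it, lined up and centred, into the shielded recess of the monitor and stop with its underside level and about one centimetre above the detector window, never letting the tray touch the monitor. Finish while still holding the tray hovering there (do not put it down or let go), and leave the bottles, tip box, pipette and petri dish standing or lying where they are.

Things in the scene. Friction and masses are not known exactly. Their poses are not given: they have to be found in the camera images.
- tray: steel carrier tray holding the used tubes, 140 mm long (x), 88 wide (y; 94 over the handle uprights), 0.15 kg. Origin: centre of its underside, z up. Floor 3 mm, long sides walled 32 mm high. Both short ends are open but for a ramp rising 15 degrees over the last 24 mm to a lip 10 mm above the underside: tubes slide out over an end tipped down by 55 degrees or more. Symmetrical under a half turn.
- tray_handle (a point): middle of the tray's flat black handle bar, over the tray's middle, 69 mm above its underside. The bar runs along the tray's y (90 mm between uprights), is 11 mm thick along the tray's x and 22 mm tall (58 to 80 mm above the underside), rigidly fixed to the tray: grip it across its thickness from above. Axes as the tray's.
- waste_tub: white square open waste tub, 150 x 150 mm (166 mm over the rim flange), 100 mm high, walls and floor 4 mm, fixed. Origin: centre of its underside, z up. Stands to the left or the right.
- monitor: grey contamination monitor, fixed, to the left or right. Origin at bench height under the middle of its window, z up; x from -76 to +136 mm, y +-98 mm; console at x over 70 mm, 95 mm high. The recess, inside 116 mm along x and 168 along y, has 10 mm dark steel shield walls, tops 68 mm above the bench; the tray goes in lengthwise along the monitor's y with 11 to 14 mm to spare on each side.
- window (a point): centre of the detector window (the black gridded plate at the bottom of the recess), 36 mm above the bench and 32 mm below the tops of the shield walls. Axes are the monitor's axes.
- used_tube_0_mid (a point): middle of one of the five used plastic microtubes, 39 mm long, 13 mm across the cap, 12 g, lying loose in the tray; the tube's z runs along it from tip to cap.
- used_tube_1_mid (a point): middle of one of the five used plastic microtubes, 39 mm long, 13 mm across the cap, 12 g, lying loose in the tray; the tube's z runs along it from tip to cap.
- used_tube_2_mid (a point): middle of one of the five used plastic microtubes, 39 mm long, 13 mm across the cap, 12 g, lying loose in the tray; the tube's z runs along it from tip to cap.
- used_tube_3_mid (a point): middle of one of the five used plastic microtubes, 39 mm long, 13 mm across the cap, 12 g, lying loose in the tray; the tube's z runs along it from tip to cap.
- used_tube_4_mid (a point): middle of one of the five used plastic microtubes, 39 mm long, 13 mm across the cap, 12 g, lying loose in the tray; the tube's z runs along it from tip to cap.
- medium_bottle: bystander: clear bottle with an orange cap, 56 mm across, 118 mm tall, behind the tray. Loose; origin: centre of its underside.
- tip_box: bystander: pipette tip box, 90 x 126 x 78 mm high, behind the tray. Loose; origin: centre of its underside.
- dye_bottle: bystander: small bottle with a red cap, 38 mm across, 75 mm tall, behind the tray. Loose; origin: centre of its underside.
- pipette: bystander: pipette lying on the bench, 246 mm long, 41 mm wide, 28 mm high. Loose; origin: centre of its underside.
- petri: bystander: closed petri dish, 91 mm across, 16 mm high. Loose; origin: centre of its underside.

How it is judged:
On the way:
1. all five used tubes are in the waste tub (x of used_tube_0_mid in the frame of waste_tub between -0.071 and 0.071 m and y of used_tube_0_mid in the frame of waste_tub between -0.071 and 0.071 m and z of used_tube_0_mid in the frame of waste_tub between 0 and 0.095 m and x of used_tube_1_mid in the frame of waste_tub between -0.071 and 0.071 m and y of used_tube_1_mid in the frame of waste_tub between -0.071 and 0.071 m and z of used_tube_1_mid in the frame of waste_tub between 0 and 0.095 m and x of used_tube_2_mid in the frame of waste_tub between -0.071 and 0.071 m and y of used_tube_2_mid in the frame of waste_tub between -0.071 and 0.071 m and z of used_tube_2_mid in the frame of waste_tub between 0 and 0.095 m and x of used_tube_3_mid in the frame of waste_tub between -0.071 and 0.071 m and y of used_tube_3_mid in the frame of waste_tub between -0.071 and 0.071 m and z of used_tube_3_mid in the frame of waste_tub between 0 and 0.095 m and x of used_tube_4_mid in the frame of waste_tub between -0.071 and 0.071 m and y of used_tube_4_mid in the frame of waste_tub between -0.071 and 0.071 m and z of used_tube_4_mid in the frame of waste_tub between 0 and 0.095 m), for 0.2 s.
At the end, for the whole second after the job is handed in: All five tubes are in the tub below its rim; the held tray is still in the recess, not touching the monitor: underside 3 to 20 mm above the window, centre within 10 mm of the window's along its x and y, length within 0.1 rad of the monitor's y, level within 0.08 rad (all of step 1 and x of tray in the frame of window between -0.01 and 0.01 m and y of tray in the frame of window between -0.01 and 0.01 m and z of tray in the frame of window between 0.003 and 0.02 m and angle between the x axis of tray and the y axis of monitor, either way round below 0.1 rad and angle between tray's own z axis and vertical below 0.08 rad and contact force between tray and monitor below 0.1 N and contact force between the fingers and tray above 1 N and linear speed of tray below 0.02 m/s and angular speed of tray below 0.15 rad/s); the arm keeps its last pose, push and grip.
It fails at once if the tray touches the monitor (contact force between tray and monitor above 0.5 N).
It fails at once if a bottle, the tip box, the pipette or the petri dish is pushed away or knocked over (distance of any of medium_bottle, tip_box, dye_bottle, pipette, petri from where it was at the start of the episode above 0.02 m or angle between any of medium_bottle, tip_box, dye_bottle's own z axis and vertical above 0.5 rad).
It also fails if it takes over 51 s, if anything falls off the work surface, if the arm or the gripper's body presses on something with over 40 N, if the wrist force passes 120 N, or if a joint passes its speed limit or range.

## Working session

There is one attempt and no reset: what is moved stays moved. The work goes in short steps, Python scripts to look and compute and a shell command to move; the robot and the scene stay as the last step left them, time stands still between calls to the robot, and variables do not carry over. Pictures are saved under pics/ and viewed, and the job is handed in when it is done.

```bash
ls; mkdir -p pics
python3 - <<'E'
from plant import env
import cv2
s=env.observe();print(s, env.finger_overhang)
for c in ["side","top","wrist"]:
    p,d=env.read_camera(c); cv2.imwrite(f"pics/{c}0.png",p[:,:,::-1]); print(c,env.camera_model(c))
E
```

```text
pics
{'clock': 0.0, 'qpos': array([ 1.05990137e+00,  3.59500569e-01,  1.51143610e+00,  2.84006380e-05,
        1.27251159e+00, -1.15146528e-01]), 'qvel': array([-0.00098894,  0.0006355 , -0.00097848, -0.00183662,  0.00026387,
       -0.0001028 ]), 'joint_efforts': array([-1.29174197e-03, -5.15370119e+01, -2.70729572e+01,  6.73246267e-02,
        3.50267615e-02, -1.35130931e-04]), 'ee_pos': array([0.23097147, 0.55298936, 0.21481087]), 'tcp_rot': array([-0.39223794,  0.58912605,  0.39165801,  0.58794889]), 'ft_force': array([ 0.62711663, -0.75312107,  0.45786038]), 'torque': array([-0.02916224,  0.04161104, -0.03053162]), 'finger_gap': 0.08776842731991219} 0.017
side {'mtx': array([[502.84640729,   0.        , 283.93696815],
       [  0.        , 502.84640729, 206.40109892],
       [  0.        ,   0.        ,   1.        ]]), 'k1': -0.03459113598642194, 'xyz': array([ 0.29044813, -1.17536574,  0.59646205]), 'attitude': array([ 0.54159347, -0.04802219, -0.08482525,  0.83497009])}
top {'mtx': array([[448.67013493,   0.        , 281.64490081],
       [  0.        , 448.67013493, 202.45028349],
       [  0.        ,   0.        ,   1.        ]]), 'k1': -0.09768542106537949, 'xyz': array([0.25378993, 0.01209356, 1.51104631]), 'attitude': array([ 0.07368309, -0.06547603, -0.70107091,  0.7062459 ])}
wrist {'mtx': array([[310.67684812,   0.        , 281.70460638],
       [  0.        , 310.67684812, 210.71336008],
       [  0.        ,   0.        ,   1.        ]]), 'k1': 0.016263426631523623, 'mount': array([[ 1.26045427e-03,  2.99455757e-01, -9.54109355e-01,
        -1.69371732e-01],
       [ 2.14505712e-04,  9.54110010e-01,  2.99456246e-01,
         8.32036350e-02],
       [ 9.99999183e-01, -5.82112811e-04,  1.13837707e-03,
        -8.07642404e-04],
       [ 0.00000000e+00,  0.00000000e+00,  0.00000000e+00,
         1.00000000e+00]])}
```

View pics/top0.png

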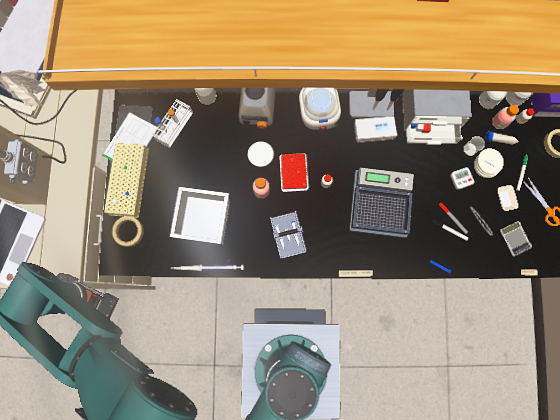

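View pics/side0.png

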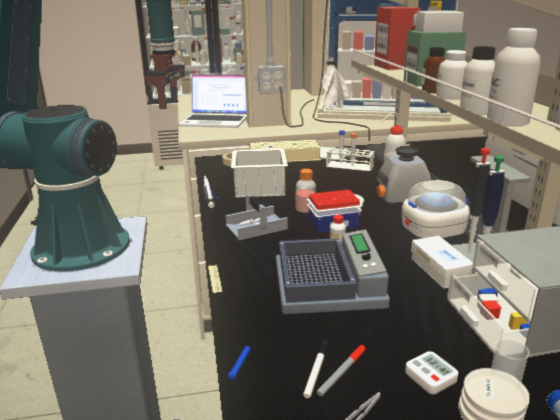

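View pics/wrist0.png

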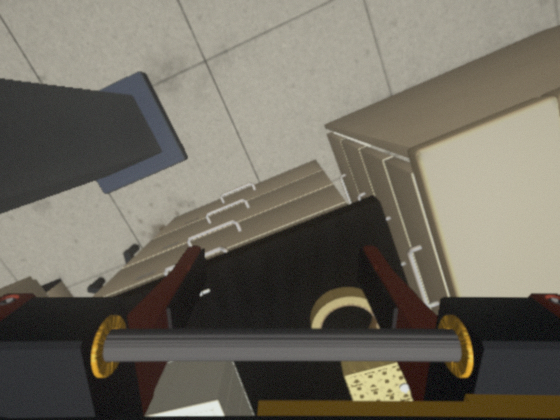

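The top picture shows the tub at (200,215), the tray with tubes at (288,235), the monitor at (382,200), the pipette in front at (207,268), and the petri dish, bottles and tip box behind. Next I'll measure them.

```bash
cat > h.py <<'E'
import numpy as np, cv2
from scipy.spatial.transform import Rotation as R
from plant import env
def campose(c,st=None):
    m=env.camera_model(c)
    if c!="wrist": return m, R.from_quat(m["attitude"]).as_matrix(), np.array(m["xyz"])
    st=st or env.observe()
    Rt=R.from_quat(st["tcp_rot"]).as_matrix(); M=m["mount"]
    return m, Rt@M[:3,:3], Rt@M[:3,3]+st["ee_pos"]
def rays(c,px,st=None):
    m,Rc,t=campose(c,st); K=m["mtx"]
    px=np.asarray(px,float).reshape(-1,1,2)
    u=cv2.undistortPoints(px,K,np.array([m["k1"],0,0,0,0.])).reshape(-1,2)
    d=np.c_[u[:,0],-u[:,1],-np.ones(len(u))]
    return t,d@Rc.T
def cloud(c,depth,mask=None,st=None):
    v,u=np.nonzero((depth>0)&(mask if mask is not None else True))
    t,d=rays(c,np.c_[u,v],st)
    return t+d*depth[v,u][:,None],np.c_[u,v]
def atz(c,px,z,st=None):
    t,d=rays(c,px,st); return t+d*((z-t[2])/d[:,2])[:,None]
def proj(c,P,st=None):
    m,Rc,t=campose(c,st); q=(np.atleast_2d(P)-t)@Rc
    x=q[:,0]/-q[:,2]; y=-q[:,1]/-q[:,2]; r2=x*x+y*y; f=1+m["k1"]*r2
    return np.c_[x*f*m["mtx"][0,0]+m["mtx"][0,2], y*f*m["mtx"][1,1]+m["mtx"][1,2]]
def save(name,p): cv2.imwrite(f"pics/{name}.png",p[:,:,::-1])
E
python3 - <<'E'
from h import *
np.set_printoptions(precision=4,suppress=True)
clouds={}
for c in ["top","side"]:
    p,d=env.read_camera(c)
    for q in ["tray","tray_handle","waste_tub","monitor","window","medium_bottle","tip_box","dye_bottle","pipette","petri","used_tube_0_mid"]:
        try: S=env.silhouettes(c,q)
        except Exception as e: S=[];print(c,q,'sil',e)
        try: L=env.place_of(c,q)
        except Exception as e: L=[];print(c,q,e)
        out=f"{c} {q}: "
        for l in L[:5]: out+=f" px{np.round(l['pixel'],1)} c{l['confidence']:.2f};"
        if S:
            P,uv=cloud(c,d,S[0]["mask"]); clouds[c+"_"+q]=P
            out+=f" sil c{S[0]['confidence']:.2f} n{len(S)} med{np.median(P,0)} 2-98% {np.percentile(P,2,0)} {np.percentile(P,98,0)}"
        print(out)
np.savez("cl.npz",**clouds)
E
```

```text
top tray:  px[287.7 235.2] c0.84; px[291.9 175.2] c0.64; sil c0.63 n1 med[0.4364 0.012  0.0049] 2-98% [ 0.375  -0.0387 -0.0039] [0.5125 0.0587 0.0819]
top tray_handle:  px[289.7 231.3] c0.80; sil c0.65 n1 med[0.4368 0.0117 0.0053] 2-98% [ 0.3746 -0.0412 -0.0043] [0.514  0.0597 0.0816]
top waste_tub:  px[205.  216.5] c0.76; sil c0.91 n1 med[0.503  0.3074 0.0078] 2-98% [ 0.4127  0.214  -0.0038] [0.5758 0.3785 0.1028]
top monitor:  px[377.7 211.9] c0.95; px[206.4 265.4] c0.71; sil c0.71 n2 med[ 0.5487 -0.3024  0.0415] 2-98% [ 0.4446 -0.3929  0.0251] [ 0.6482 -0.2055  0.0912]
top window:  px[380.2 212.4] c0.68; px[322.3 185. ] c0.22; sil c0.92 n1 med[ 0.549  -0.3015  0.0409] 2-98% [ 0.4445 -0.393   0.0215] [ 0.6484 -0.2054  0.0912]
top medium_bottle:  px[262.7 192.2] c0.49; px[275.7 229.1] c0.17; sil c0.53 n1 med[0.5855 0.0995 0.082 ] 2-98% [0.5696 0.0757 0.0006] [0.6153 0.125  0.1194]
top tip_box:  px[292.9 175.8] c0.95; sil c0.86 n1 med[ 0.6415 -0.007   0.0749] 2-98% [ 0.5877 -0.0534  0.002 ] [0.7054 0.0368 0.0824]
top dye_bottle:  px[323.9 182.9] c0.44; px[279.4 243.8] c0.32;
top pipe
[... 1171 characters left out ...]
ttle:  px[303.6 206.9] c0.96; sil c0.65 n1 med[0.5884 0.0865 0.0677] 2-98% [0.5689 0.0303 0.0011] [0.6242 0.1585 0.1179]
side tip_box:  px[335.4 224.5] c0.74; sil c0.88 n1 med[ 0.6364 -0.0424  0.0622] 2-98% [ 0.5867 -0.0523  0.0053] [0.7053 0.0286 0.0792]
side dye_bottle:  px[336.1 239.1] c0.60; px[257.5 187.3] c0.51; sil c0.55 n1 med[ 0.6218 -0.128   0.049 ] 2-98% [ 0.6044 -0.2138  0.0027] [ 0.6423 -0.0463  0.0766]
side pipette:  px[208.7 191.5] c0.56; sil c0.77 n2 med[0.3324 0.2212 0.0192] 2-98% [0.3216 0.1597 0.0002] [0.3486 0.3649 0.0281]
side petri:  px[346.4 204.9] c0.38; sil c0.57 n1 med[0.7605 0.1044 0.0157] 2-98% [ 0.7068 -0.0334  0.0125] [0.7691 0.1306 0.0766]
side used_tube_0_mid:
```

```bash
python3 - <<'E'
from h import *
np.set_printoptions(precision=4,suppress=True)
Z=np.load("cl.npz")
def rect(P):
    (c,s,a)=cv2.minAreaRect((P[:,:2]*1000).astype(np.float32)); return np.round([*c,*s,a],1), np.round(cv2.boxPoints((c,s,a))).astype(int).tolist()
for c in ["top","side"]:
    P=Z[c+"_tray"]; print(c,"bar",(P[:,2]>.06).sum(),rect(P[(P[:,2]>.06)&(P[:,2]<.09)]), np.percentile(P[P[:,2]>.06][:,2],[5,50,95]))
    w=P[(P[:,2]>.0)&(P[:,2]<.04)]; print(" lowpart",rect(w))
    w=P[(P[:,2]>.025)&(P[:,2]<.037)]; print(" wall",len(w),rect(w))
    P=Z[c+"_waste_tub"]; w=P[(P[:,2]>.092)&(P[:,2]<.11)]; print(" tub",len(w),rect(w),np.median(w[:,2]))
    P=Z[c+"_monitor"]; w=P[(P[:,2]>.06)&(P[:,2]<.074)]; print(" shield",len(w),rect(w),np.median(w[:,2]))
    w=P[(P[:,2]>.084)&(P[:,2]<.11)]; print(" console",len(w),rect(w),np.median(w[:,2]))
    w=P[(P[:,2]>.0)&(P[:,2]<.11)]; print(" all",len(w),rect(w))
    print(np.histogram(P[:,2],np.arange(0,.11,.004)))
E
python3 - <<'E'
import cv2
for n,(x,y,w,h) in {"top":(150,140,290,140),"side":(180,130,230,190)}.items():
    i=cv2.imread(f"pics/{n}0.png")[y:y+h,x:x+w]; s=2.7
    cv2.imwrite(f"pics/{n}0z.png",cv2.resize(i,None,fx=s,fy=s,interpolation=cv2.INTER_CUBIC))
E
```

```text
top bar 114 (array([444.4,  11.9,  16.5,  91.8,  16.6]), [[423, 54], [450, -34], [465, -30], [439, 58]]) [0.0678 0.0789 0.0834]
 lowpart (array([443.4,  11. , 138.8,  89.5,  15.7]), [[364, 35], [389, -51], [522, -13], [498, 73]])
 wall 64 (array([442.6,  10.8, 128. ,  89.5,  15.8]), [[369, 36], [393, -50], [516, -15], [492, 71]])
 tub 724 (array([495.2, 295. , 165.6, 168.2,  82.7]), [[401, 224], [568, 202], [589, 367], [422, 388]]) 0.09855706829245536
 shield 667 (array([ 553.3, -304.9,  188.7,  201.9,   83. ]), [[442, -386], [642, -411], [665, -224], [465, -199]]) 0.06672033113923304
 console 575 (array([ 621.5, -313. ,  175.7,   55.9,   83.8]), [[584, -397], [640, -403], [659, -229], [603, -223]]) 0.08766078355763174
 all 3811 (array([ 549.2, -304.4,  196.8,  210.3,   83. ]), [[433, -389], [642, -415], [665, -220], [457, -194]])
(array([  0,   1,   5,  11,  13,  23, 105, 376, 751, 556, 112,  67,  52,
        57,  78, 138, 298, 190,  78, 112, 213, 311, 209,  35,  15,   5,
         0]), array([0.   , 0.004, 0.008, 0.012, 0.016, 0.02 , 0.024, 0.028, 0.032,
       0.036, 0.04 , 0.044, 
[... 685 characters left out ...]
9], [464, -196]]) 0.06713482945016547
 console 903 (array([ 621.9, -311.7,  177.5,   52.4,   82.5]), [[584, -396], [636, -403], [660, -227], [608, -220]]) 0.08845524844046704
 all 7740 (array([ 572.7, -267.3,  276.5,  247.7,   83.2]), [[433, -390], [679, -419], [712, -145], [466, -115]])
(array([  13,   17,  129,  171,  198,  197,  209,  440,  923, 1140,  272,
        292,  297,  296,  300,  345,  640,  420,  107,  131,  300,  380,
        466,   26,   31,    0,    0]), array([0.   , 0.004, 0.008, 0.012, 0.016, 0.02 , 0.024, 0.028, 0.032,
       0.036, 0.04 , 0.044, 0.048, 0.052, 0.056, 0.06 , 0.064, 0.068,
       0.072, 0.076, 0.08 , 0.084, 0.088, 0.092, 0.096, 0.1  , 0.104,
       0.108]))
```

View pics/top0z.png

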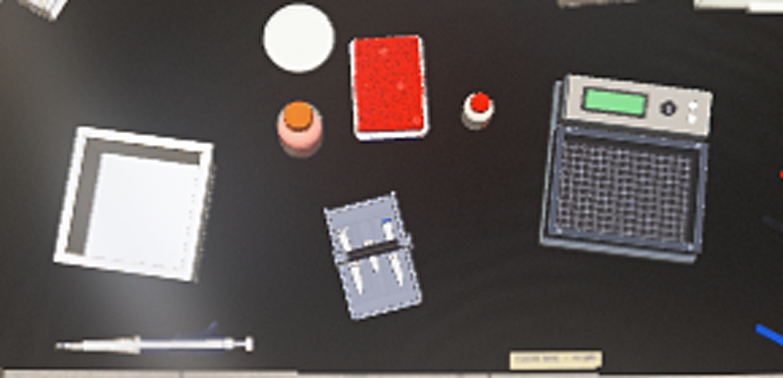

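View pics/side0z.png

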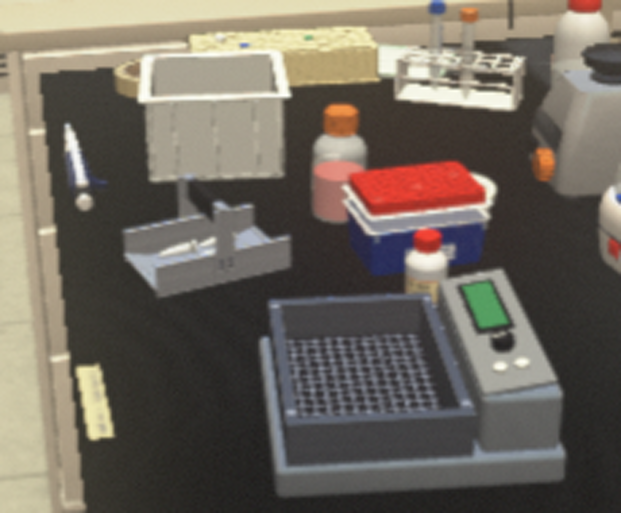

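Run:
```python
from h import *
np.set_printoptions(precision=4,suppress=True)
s=env.observe(); M=R.from_quat(s["tcp_rot"]).as_matrix(); print(s["clock"]);print(M); print("z yaw",np.degrees(np.arctan2(M[1,2],M[0,2])),"y yaw",np.degrees(np.arctan2(M[1,1],M[0,1])))
print("win top",atz("top",[380.2,212.4],.036),"side",atz("side",[314.5,273.1],.036))
print("handle",atz("top",[289.7,231.3],.069),atz("side",[255.1,202.6],.069))
print("tray",atz("top",[287.7,235.2],0),atz("side",[258.5,229.4],0))
print("tub",atz("top",[205,216.5],0),atz("side",[259.6,186.3],0))
# triangulate handle
a,d1=rays("top",[289.7,231.3]);b,d2=rays("side",[255.1,202.6])
t=np.linalg.lstsq(np.c_[d1[0],-d2[0]],b-a,rcond=None)[0];print("tri handle",a+d1[0]*t[0],b+d2[0]*t[1])
```

```text
2.45
[[-0.     -0.9227  0.3855]
 [-0.0001  0.3855  0.9227]
 [-1.      0.     -0.0001]]
z yaw 67.32332681935816 y yaw 157.32332674575605
win top [[ 0.5164 -0.2995  0.036 ]] side [[ 0.5227 -0.297   0.036 ]]
handle [[0.4467 0.0033 0.069 ]] [[0.4436 0.0216 0.069 ]]
tray [[0.4425 0.0095 0.    ]] [[0.4473 0.0017 0.    ]]
tub [[0.5047 0.2935 0.    ]] [[0.4961 0.3036 0.    ]]
tri handle [0.4455 0.0033 0.0775] [0.4413 0.0036 0.0769]
```

```bash
python3 -m pendant '[[[0,-29,-30],[0,0,0],0],[[0,-29,-30],[0,0,0],0],[[0,-29,-30],[0,0,0],0],[[0,-29,-30],[0,0,0],0],[[0,-29,-30],[0,0,0],0],[[0,-29,-30],[0,0,0],0],[[0,-29,-30],[0,0,0],0],[[0,-29,-30],[0,0,0],0],[[0,-29,-30],[0,0,0],0],[[0,-29,-30],[0,0,0],0],[[0,-29,-30],[0,0,0],0],[[0,-29,-30],[0,0,0],0],[[0,-29,-29],[0,0,0],0],[[0,-28,-29],[0,0,0],0],[[0,0,0],[8.5,0,0],0],[[0,0,0],[8.5,0,0],0],[[0,0,0],[8.5,0,0],0],[[0,0,0],[8.5,0,0],0],[[0,0,0],[8.5,0,0],0],[[0,0,0],[8.5,0,0],0]]'
cat >> h.py <<'E'
def log():
    s=env.observe()
    with open("log.txt","a") as f: f.write(repr((list(s["qpos"]),list(s["ee_pos"]),list(s["tcp_rot"])))+"\n")
    M=R.from_quat(s["tcp_rot"]).as_matrix()
    print("t",s["clock"],"pos",s["ee_pos"].round(4),"gap",round(s["finger_gap"],4),"F",s["ft_force"].round(2),"q",s["qpos"].round(3)); print(M.round(4))
    print("zyaw",np.degrees(np.arctan2(M[1,2],M[0,2])).round(2))
    return s,M
E
python3 - <<'E'
from h import *
s,M=log()
p,d=env.read_camera("wrist"); save("w1",p)
for q in ["tray_handle","tray","used_tube_0_mid"]:
    for l in env.place_of("wrist",q): print(q,l["pixel"],l["confidence"])
print("side")
p2,d2=env.read_camera("side"); save("s1",p2)
S=env.silhouettes("wrist","tray")
for x in S:
    P,uv=cloud("wrist",d,x["mask"],s); print(x["confidence"],x["extent"],np.percentile(P,[2,50,98],0).round(4).tolist())
    b=P[(P[:,2]>.06)&(P[:,2]<.09)]
    if len(b)>5: print("bar",cv2.minAreaRect((b[:,:2]*1000).astype(np.float32)),np.percentile(b[:,2],[5,50,95]))
E
```

```text
clock: 4.45
ee_pos: [0.4439, 0.0117, 0.2158]
tcp_rot: [-0.098, 0.7, 0.098, 0.7]
ft_force: [-0.4, 0.4, -0.2]
finger_gap: 0.0877
t 4.45 pos [0.4439 0.0117 0.2158] gap 0.0877 F [-0.42  0.36 -0.25] q [-0.129  0.131  1.829 -0.     1.182 -0.408]
[[ 2.000e-04 -2.750e-01  9.614e-01]
 [-1.000e-04  9.614e-01  2.750e-01]
 [-1.000e+00 -1.000e-04  2.000e-04]]
zyaw 15.96
tray_handle [281.3, 191.2] 0.86
tray_handle [280.6, 183.7] 0.54
tray [279.2, 180.4] 0.81
used_tube_0_mid [262.9, 203.4] 0.66
side
0.94 [221.0, 143.4, 344.3, 239.0] [[0.373, -0.0414, 0.0019], [0.4417, 0.0092, 0.0068], [0.5127, 0.0641, 0.0812]]
bar ((442.3672790527344, 11.966926574707031), (19.1591854095459, 93.68888092041016), 14.790144920349121) [0.0706394  0.08023511 0.08175953]
0.67 [210.6, 318.5, 390.3, 415.5] [[0.4446, -0.3315, 0.0166], [0.5337, -0.2377, 0.0376], [0.655, -0.2031, 0.0698]]
bar ((535.4075927734375, -224.8687744140625), (223.46807861328125, 93.37400817871094), 23.624143600463867) [0.06129245 0.06799749 0.07053323]
0.46 [487.1, 132.1, 560.0, 210.0] [[0.686, 0.0687, 0.0099], [0.7193, 0.1076, 0.0156], [0.7598, 0.1498, 0.0173]]
```

View pics/w1.png

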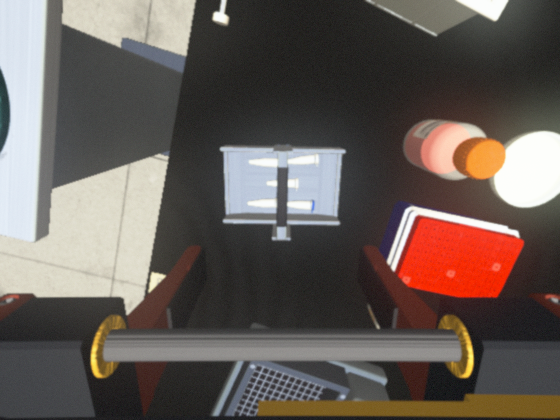

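View pics/s1.png

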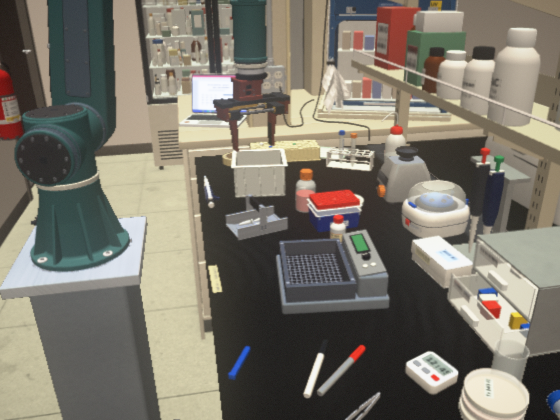

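The wrist picture shows the tray at (283,185), with the bar along column ~282. That is centred between the jaws and square to them. Next I lower the tool and grip.

```bash
python3 -m pendant '[[[25,0,-1],[0,0,0],0],[[25,0,0],[0,0,0],0],[[25,0,0],[0,0,0],0],[[25,0,0],[0,0,0],0],[[25,0,0],[0,0,0],0],[[16,0,0],[0,0,0],0],[[7,0,0],[0,0,0],0],[[0,0,0],[0,0,0],255],[[0,0,0],[0,0,0],255],[[0,0,0],[0,0,0],255],[[0,0,0],[0,0,0],255],[[0,0,0],[0,0,0],255],[[0,0,0],[0,0,0],255],[[0,0,0],[0,0,0],255],[[0,0,0],[0,0,0],255]]'
python3 - <<'E'
from h import *
log()
p2,d2=env.read_camera("side"); save("s2",p2[120:300,180:400].repeat(3,0).repeat(3,1))
E
```

```text
clock: 6.25
ee_pos: [0.4429, 0.0114, 0.0677]
tcp_rot: [-0.1, 0.7, 0.1, 0.7]
ft_force: [0.2, 0.3, -0.7]
finger_gap: 0.0272
t 6.25 pos [0.4429 0.0114 0.0677] gap 0.0272 F [ 0.22  0.3  -0.69] q [-0.13   0.348  2.003 -0.     0.79  -0.415]
[[ 0.000e+00 -2.811e-01  9.597e-01]
 [-1.000e-04  9.597e-01  2.811e-01]
 [-1.000e+00 -1.000e-04  0.000e+00]]
zyaw 16.32
```

View pics/s2.png

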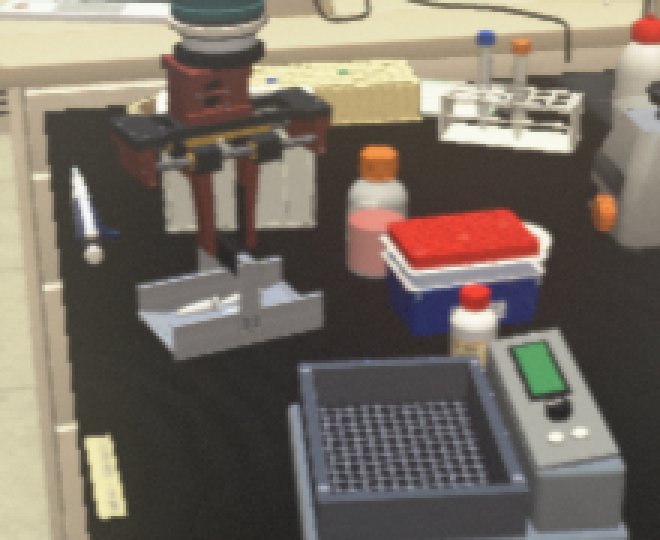

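```bash
python3 -m pendant '[[[0,0,0],[0,0,0],255],[[0,0,0],[0,0,0],255],[[0,0,0],[0,0,0],255],[[0,0,0],[0,0,0],255],[[0,0,0],[0,0,0],255],[[0,0,0],[0,0,0],255]]'
python3 - <<'E'
from h import *
log()
from scipy.optimize import least_squares
L=[eval(l) for l in open("log.txt")]
L.append(([1.0599,.3595,1.51144,0,1.27251,-.11515],[.23097,.55299,.21481],[-.39224,.58913,.39166,.58795]))
for a in L:
  q=a[0];p=a[1]; r=p[0]*np.cos(q[0])+p[1]*np.sin(q[0]); l=-p[0]*np.sin(q[0])+p[1]*np.cos(q[0]); print(np.round(q,3),round(r,4),round(p[2],4),"lat",round(l,4),"sum",q[1]+q[2]+q[4])
def f(v):
  o=[]
  for q,p,_ in L:
    r=p[0]*np.cos(q[0])+p[1]*np.sin(q[0]); o+=[v[0]+v[1]*np.sin(q[1])+v[2]*np.sin(q[1]+q[2])-r, v[3]+v[1]*np.cos(q[1])+v[2]*np.cos(q[1]+q[2])-p[2]]
  return o
s=least_squares(f,[.05,.425,.425,0.0]);print(s.x,np.abs(s.fun).max())
E
```

```text
clock: 6.9
ee_pos: [0.4429, 0.0115, 0.0676]
tcp_rot: [-0.1, 0.7, 0.1, 0.7]
ft_force: [1.5, 0.3, -0.4]
finger_gap: 0.0096
t 6.9 pos [0.4429 0.0115 0.0676] gap 0.0096 F [ 1.53  0.31 -0.4 ] q [-0.13   0.348  2.003 -0.     0.79  -0.415]
[[ 0.000e+00 -2.810e-01  9.597e-01]
 [-1.000e-04  9.597e-01  2.810e-01]
 [-1.000e+00 -1.000e-04 -0.000e+00]]
zyaw 16.32
[-0.129  0.131  1.829 -0.     1.182 -0.408] 0.4387 0.2158 lat 0.0689 sum 3.141391374277972
[-0.13   0.348  2.003 -0.     0.79  -0.415] 0.4377 0.0677 lat 0.0689 sum 3.141538631690097
[-0.13   0.348  2.003 -0.     0.79  -0.415] 0.4377 0.0676 lat 0.0689 sum 3.1415650016579315
[ 1.06   0.36   1.511  0.     1.273 -0.115] 0.5953 0.2148 lat 0.0689 sum 3.1434499999999996
[-0.02235107  0.50835167  0.42599016 -0.12061049] 0.0318756796655838
```

```bash
cat > kin.py <<'E'
from h import *
from scipy.optimize import least_squares
def fit():
  L=[eval(l) for l in open("log.txt")]
  L.append(([1.0599,.3595,1.51144,0,1.27251,-.11515],[.23097,.55299,.21481],[-.39224,.58913,.39166,.58795]))
  L=[a for a in L if True]
  def f(v):
    o=[]
    for q,p,rot in L:
      M=R.from_quat(rot).as_matrix(); 
      r=p[0]*np.cos(q[0])+p[1]*np.sin(q[0]); 
      xr=M[0,0]*np.cos(q[0])+M[1,0]*np.sin(q[0]); xz=M[2,0]
      a=q[1]+q[2]+v[4]
      o+=[v[0]+v[1]*np.sin(q[1])+v[2]*np.sin(a)-(r-v[5]*xr), v[3]+v[1]*np.cos(q[1])+v[2]*np.cos(a)-(p[2]-v[5]*xz)]
    o.append((v[5]-.33)*1e-3)
    return o
  best=None
  for e in np.linspace(-.6,.6,13):
    s=least_squares(f,[.05,.425,.425,0.3,e,.33])
    if best is None or s.cost<best.cost: best=s
  return best
if __name__=="__main__":
  b=fit(); print(b.x.round(4),np.abs(b.fun).max())
E
python3 kin.py
```

```text
[1.000e-04 6.107e-01 4.477e-01 2.122e-01 2.529e-01 3.338e-01] 1.0604374686584706e-05
```

```bash
python3 -m pendant '[[[-5,0,0],[0,0,0],255],[[-15,0,0],[0,0,0],255],[[-25,0,0],[0,0,0],255],[[-30,0,0],[0,0,0],255],[[-30,0,0],[0,0,0],255],[[-30,0,0],[0,0,0],255],[[-25,0,0],[0,0,0],255],[[-10,0,0],[0,0,0],255],[[-5,0,0],[0,0,0],255]]'
python3 - <<'E'
from h import *
log()
p2,d2=env.read_camera("side"); save("s3",p2[80:260,180:400].repeat(3,0).repeat(3,1))
E
```

```text
clock: 7.8
ee_pos: [0.443, 0.0115, 0.2434]
tcp_rot: [-0.101, 0.7, 0.1, 0.7]
ft_force: [0.5, -0.7, -1.5]
finger_gap: 0.0095
t 7.8 pos [0.443  0.0115 0.2434] gap 0.0095 F [ 0.49 -0.75 -1.53] q [-0.13   0.1    1.791 -0.     1.25  -0.415]
[[ 1.100e-03 -2.811e-01  9.597e-01]
 [-3.000e-04  9.597e-01  2.811e-01]
 [-1.000e+00 -5.000e-04  1.000e-03]]
zyaw 16.32
```

View pics/s3.png

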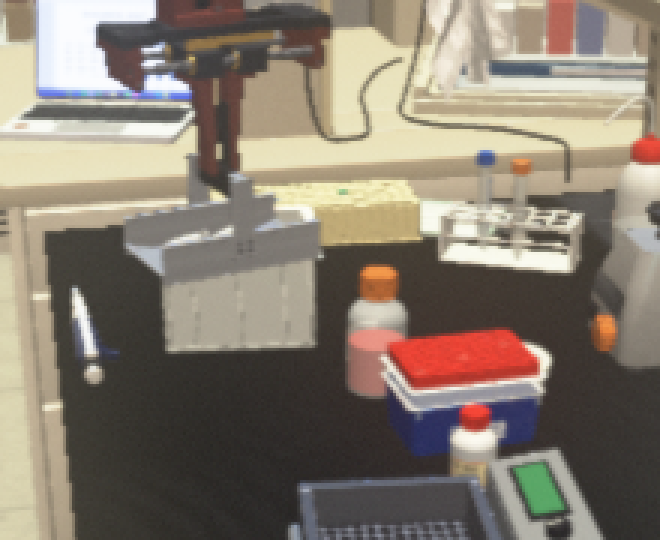

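The tray is held clear of the bench and level, with its tubes inside. Next I carry it over the tub and turn it.

```bash
python3 -m pendant '[[[0,8,4],[0,0,0],255],[[0,18,9],[0,0,0],255],[[0,25,12],[0,0,0],255],[[0,28,14],[0,0,0],255],[[0,30,15],[0,0,0],255],[[0,30,15],[0,0,0],255],[[0,30,15],[0,0,0],255],[[0,28,14],[0,0,0],255],[[0,25,13],[0,0,0],255],[[0,20,10],[0,0,0],255],[[0,11,6],[0,0,0],255],[[0,4,3],[-4,0,0],255],[[0,0,0],[-7,0,0],255],[[0,0,0],[-8.5,0,0],255],[[0,0,0],[-8.5,0,0],255],[[0,0,0],[-8.5,0,0],255],[[0,0,0],[-8.5,0,0],255],[[0,0,0],[-8.5,0,0],255],[[0,0,0],[-8.5,0,0],255],[[0,0,0],[-4.3,0,0],255]]'
python3 - <<'E'
from h import *
log()
p2,d2=env.read_camera("side"); save("s4",p2[60:260,150:400].repeat(3,0).repeat(3,1))
E
```

```text
clock: 9.85
ee_pos: [0.4946, 0.2941, 0.2413]
tcp_rot: [-0.468, 0.531, 0.468, 0.529]
ft_force: [0.2, 0.0, -1.0]
finger_gap: 0.0095
t 9.85 pos [0.4946 0.2941 0.2413] gap 0.0095 F [ 0.21  0.02 -1.04] q [ 0.417  0.303  1.528 -0.     1.313 -1.03 ]
[[-0.0024 -0.9923  0.1237]
 [-0.0013  0.1237  0.9923]
 [-1.      0.0022 -0.0016]]
zyaw 82.9
```

View pics/s4.png

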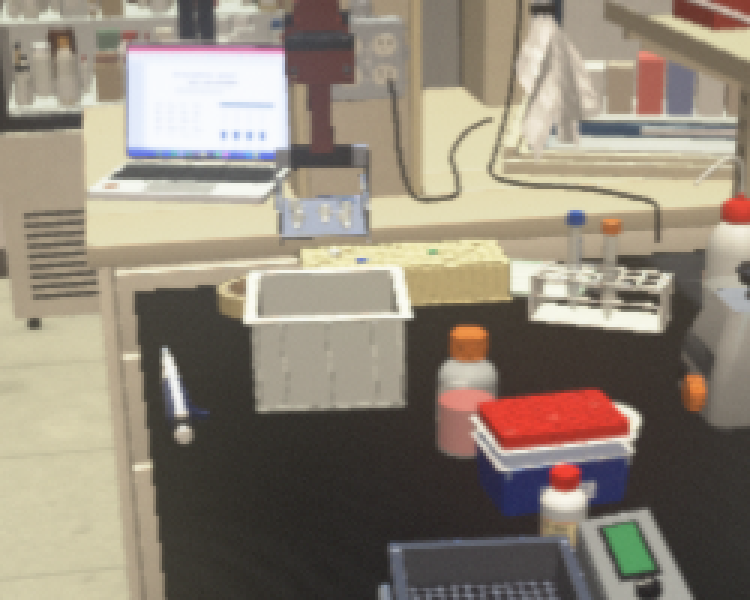

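The tray is over the tub, level, with the tubes still inside. I'll lower it and start the tilt.

```bash
python3 -m pendant '[[[15,0,0],[0,0,0],255],[[25,0,0],[0,0,0],255],[[20,0,0],[0,0,0],255],[[2,0,0],[0,-4,0],255],[[0,0,0],[0,-8,0],255],[[0,0,0],[0,-8,0],255],[[0,0,0],[0,-4,0],255]]'
python3 - <<'E'
from h import *
log()
E
```

```text
clock: 10.6
ee_pos: [0.4945, 0.2933, 0.1797]
tcp_rot: [-0.357, 0.409, 0.553, 0.631]
ft_force: [-0.3, -0.4, -1.7]
finger_gap: 0.0093
t 10.6 pos [0.4945 0.2933 0.1797] gap 0.0093 F [-0.31 -0.39 -1.71] q [ 0.138  0.288  1.821  0.497  0.976 -1.57 ]
[[ 0.0524 -0.9912  0.1213]
 [ 0.4061  0.1321  0.9043]
 [-0.9123  0.0019  0.4094]]
zyaw 82.36
```

```bash
python3 -m pendant '[[[0,0,0],[0,-6,0],255],[[0,0,0],[0,-8,0],255],[[0,0,0],[0,-8,0],255],[[0,0,0],[0,-8,0],255],[[0,0,0],[0,-8,0],255],[[0,0,0],[0,0,0],255]]'
python3 - <<'E'
from h import *
log()
p2,d2=env.read_camera("side"); save("s5",p2[60:260,150:400].repeat(3,0).repeat(3,1))
p2,d2=env.read_camera("top"); save("t5",p2[140:290,150:400].repeat(3,0).repeat(3,1))
E
```

```text
clock: 11.2
ee_pos: [0.4948, 0.2926, 0.1761]
tcp_rot: [-0.156, 0.188, 0.639, 0.729]
ft_force: [-0.4, -0.6, -1.9]
finger_gap: 0.0094
t 11.2 pos [0.4948 0.2926 0.1761] gap 0.0094 F [-0.45 -0.58 -1.93] q [-0.255  0.547  2.045  1.196  1.219 -2.544]
[[ 0.1117 -0.991   0.0737]
 [ 0.8737  0.1333  0.4679]
 [-0.4735  0.0122  0.8807]]
zyaw 81.04
```

View pics/s5.png

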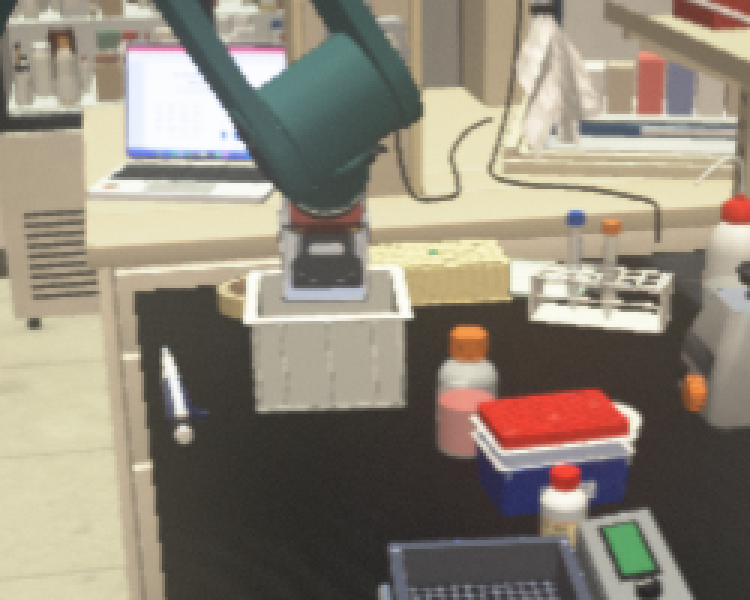

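View pics/t5.png

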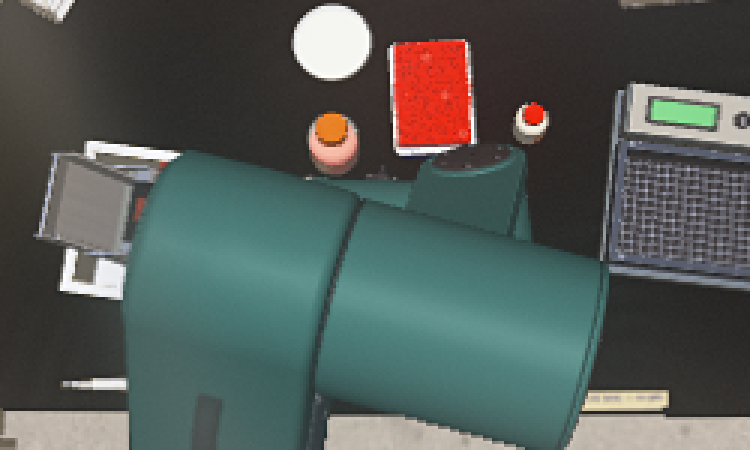

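```bash
python3 -m pendant '[[[0,0,0],[0,0,0],255],[[0,0,0],[0,-2,0],255],[[0,0,0],[0,0,0],255],[[0,0,0],[0,0,0],255],[[0,0,0],[0,0,0],255]]'
python3 - <<'E'
from h import *
log()
p2,d2=env.read_camera("wrist"); save("w6",p2)
E
```

```text
clock: 11.8
ee_pos: [0.4951, 0.2953, 0.1813]
tcp_rot: [-0.151, 0.171, 0.643, 0.731]
ft_force: [-0.4, 0.8, -1.2]
finger_gap: 0.0097
t 11.8 pos [0.4951 0.2953 0.1813] gap 0.0097 F [-0.38  0.81 -1.24] q [-0.262  0.56   2.048  1.215  1.244 -2.582]
[[ 0.114  -0.992   0.0551]
 [ 0.8885  0.1266  0.441 ]
 [-0.4444 -0.0013  0.8958]]
zyaw 82.88
```

View pics/w6.png

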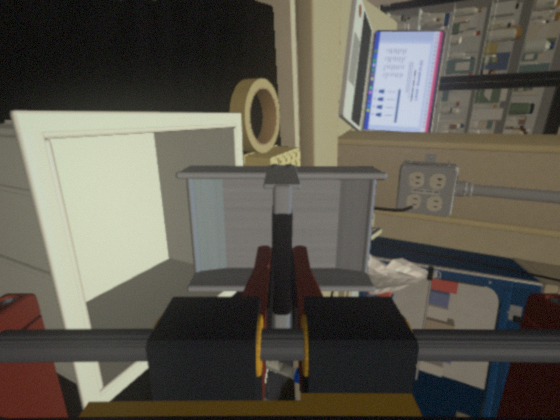

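The wrist picture shows the tray floor empty on both sides of the bar, x 195–370 and y 180–270. I'll level it and check.

```bash
python3 -m pendant '[[[0,0,0],[0,4,0],255],[[0,0,0],[0,8,0],255],[[0,0,0],[0,8,0],255],[[0,0,0],[0,8,0],255],[[0,0,0],[0,8,0],255],[[0,0,0],[0,8,0],255],[[0,0,0],[0,8,0],255],[[0,0,0],[0,8,0],255],[[0,0,0],[0,4,0],255],[[-15,0,0],[0,0,0],255],[[-25,0,0],[0,0,0],255],[[-25,0,0],[0,0,0],255],[[-5,0,0],[0,0,0],255]]'
python3 - <<'E'
from h import *
s,M=log()
p2,d2=env.read_camera("wrist"); save("w7",p2)
for q in ["used_tube_0_mid"]:
    for c in ["wrist"]:
        for l in env.place_of(c,q): print(c,q,l["pixel"],l["confidence"])
p2,d2=env.read_camera("side"); save("s7",p2[60:260,150:400].repeat(3,0).repeat(3,1))
p2,d2=env.read_camera("top"); save("t7",p2[140:290,150:400].repeat(3,0).repeat(3,1))
for q in ["used_tube_0_mid"]:
    for c in ["top","side"]:
        for l in env.place_of(c,q): print(c,q,l["pixel"],l["confidence"])
E
```

```text
clock: 13.15
ee_pos: [0.496, 0.2957, 0.2533]
tcp_rot: [-0.467, 0.529, 0.467, 0.532]
ft_force: [0.2, 0.3, -1.3]
finger_gap: 0.0095
t 13.15 pos [0.496  0.2957 0.2533] gap 0.0095 F [ 0.22  0.31 -1.34] q [ 0.417  0.292  1.513  0.002  1.332 -1.027]
[[ 0.0028 -0.9919  0.1272]
 [ 0.0036  0.1272  0.9919]
 [-1.     -0.0023  0.0039]]
zyaw 82.69
```

View pics/w7.png

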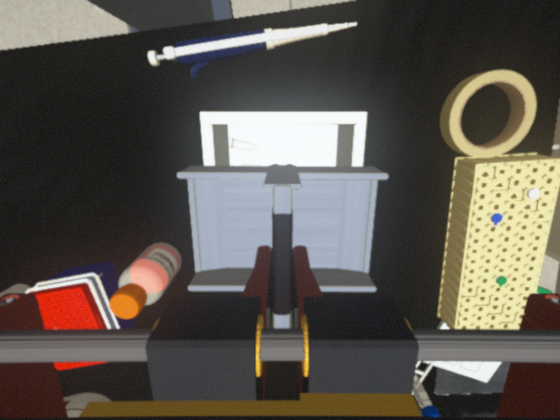

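View pics/s7.png

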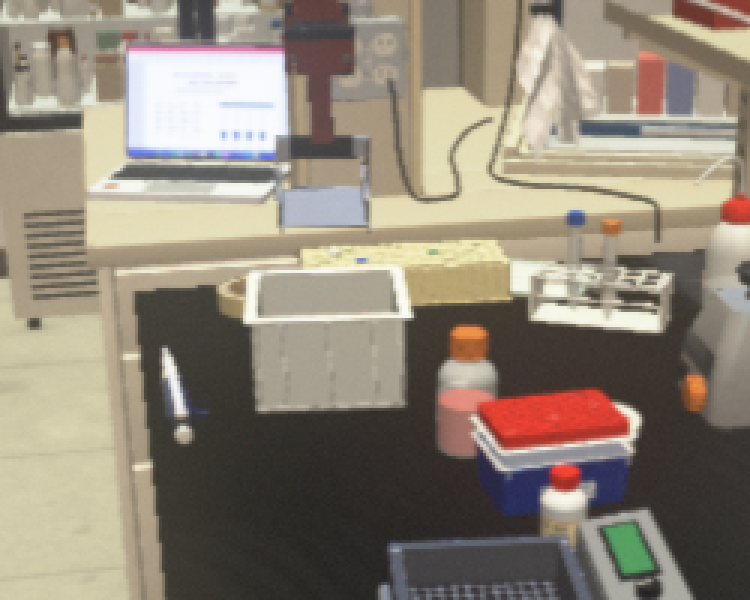

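View pics/t7.png

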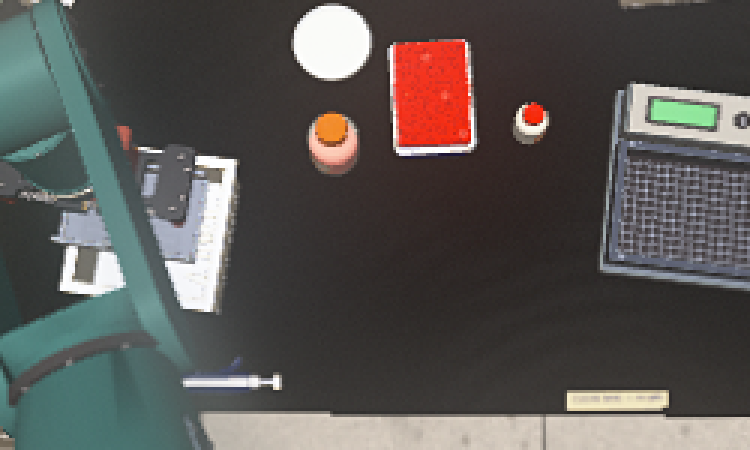

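The tray is empty, and a tube shows in the tub at (240,143). I'll move to mid-way, where the fixed cameras can see both the tub and the monitor.

```bash
python3 -m pendant '[[[0,-2,-12],[0,0,0],255],[[0,-4,-25],[0,0,0],255],[[0,-6,-35],[0,0,0],255],[[0,-6,-40],[0,0,0],255],[[0,-6,-40],[0,0,0],255],[[0,-6,-40],[0,0,0],255],[[0,-6,-40],[0,0,0],255],[[0,-6,-35],[0,0,0],255],[[0,-4,-25],[0,0,0],255],[[0,-2,-12],[0,0,0],255],[[0,-1,-8],[0,0,0],255],[[0,0,0],[0,0,0],255]]'
cat > mon.py <<'E'
from h import *
def mw(x,y,z,o=(.5195,-.3005),a=-7.1):
    a=np.radians(a); x,y=np.broadcast_arrays(x,y); return np.stack([o[0]+np.cos(a)*x-np.sin(a)*y, o[1]+np.sin(a)*x+np.cos(a)*y, np.full(x.shape,z,float)],-1)
def poly(hx,hy,z,**k): return mw(np.array([-hx,hx,hx,-hx]),np.array([-hy,-hy,hy,hy]),z,**k)
def overlay(img,c,x0,y0,s,polys,st=None):
    im=cv2.resize(img[:,:,::-1],None,fx=s,fy=s,interpolation=cv2.INTER_CUBIC)
    for P,col in polys:
        q=((proj(c,P,st)+.5)*s-.5); cv2.polylines(im,[np.round(q*8).astype(int)],True,col,1,cv2.LINE_AA,3)
    return im
E
python3 - <<'E'
from mon import *
s,M=log()
T,dT=env.read_camera("top"); S,dS=env.read_camera("side")
np.savez("mid.npz",T=T,dT=dT,S=S,dS=dS)
polys=[(poly(.058,.084,.068),(0,255,0)),(poly(.068,.094,.068),(0,255,255)),(poly(.058,.084,.036),(255,0,255))]
im=overlay(T,"top",0,0,6,polys); cv2.imwrite("pics/ov_t.png",im[920:1520,1980:2640])
im=overlay(S,"side",0,0,5,polys); cv2.imwrite("pics/ov_s.png",im[1120:1600,1300:2000])
im=cv2.resize(T[:,:,::-1],None,fx=7,fy=7,interpolation=cv2.INTER_CUBIC); cv2.imwrite("pics/tub8.png",im[1260:1750,1120:1680])
cv2.imwrite("pics/t8.png",T[:,:,::-1])
E
```

```text
clock: 14.65
ee_pos: [0.5037, -0.0214, 0.2495]
tcp_rot: [-0.466, 0.531, 0.468, 0.531]
ft_force: [-0.0, -0.1, -1.2]
finger_gap: 0.0095
t 14.65 pos [ 0.5037 -0.0214  0.2495] gap 0.0095 F [-0.04 -0.12 -1.15] q [-1.810e-01  1.900e-01  1.664e+00  1.000e-03  1.290e+00 -1.623e+00]
[[-0.0022 -0.9918  0.1282]
 [ 0.0016  0.1282  0.9918]
 [-1.      0.0024  0.0013]]
zyaw 82.64
```

View pics/ov_t.png

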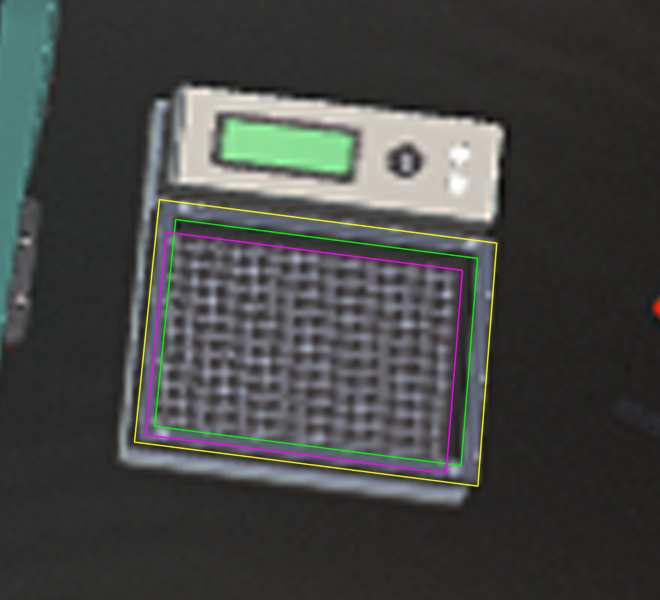

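View pics/ov_s.png

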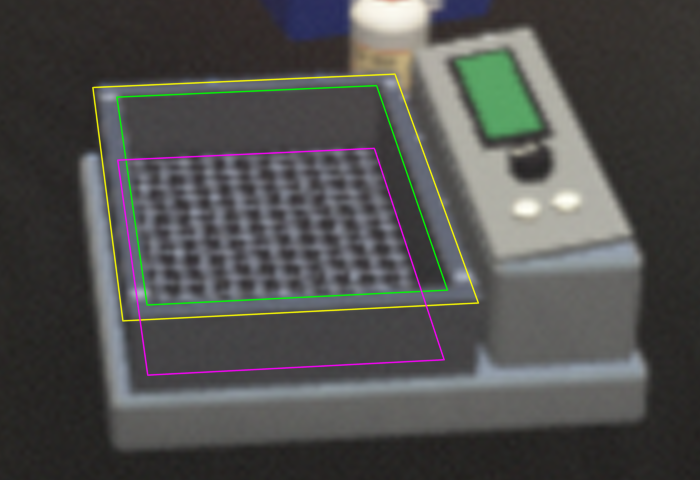

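View pics/tub8.png

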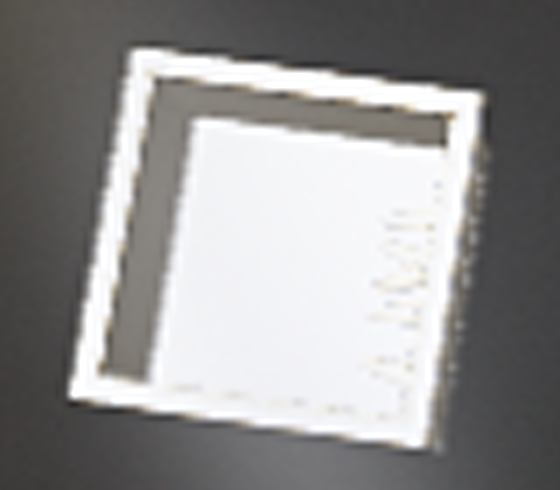

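View pics/t8.png

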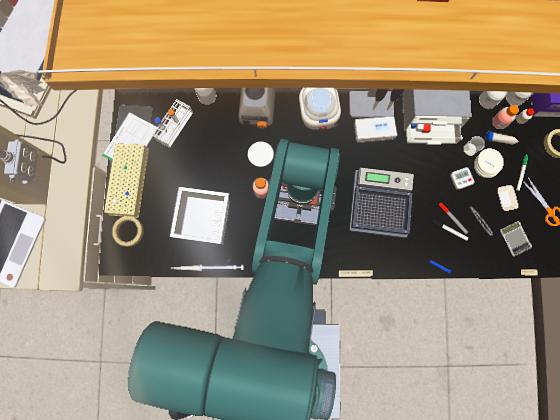

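```bash
cat >> mon.py <<'E'
def traypolys(s,dx=.0676,oy=0.,oz=0.,tilt=0):
    M=R.from_quat(s["tcp_rot"]).as_matrix(); p=s["ee_pos"]
    def W(x,y,z): # tray coords: tray x=tool z, tray y = tool -? (handle symmetric), tray z=-tool x
        return p+M@np.array([dx-z, y+oy, x+oz])
    g=(0,255,0);out=[]
    for sy in (-1,1):
        out.append((np.array([W(-.07,sy*.044,.032),W(.07,sy*.044,.032),W(.07,sy*.044,.0),W(-.07,sy*.044,.0)]),g))
    out.append((np.array([W(-.0055,-.047,.08),W(.0055,-.047,.08),W(.0055,.047,.08),W(-.0055,.047,.08)]),(0,255,255)))
    return out
E
python3 - <<'E'
from mon import *
s=env.observe(); m=np.load("mid.npz")
S=m["S"]; P=traypolys(s)
c=proj("side",s["ee_pos"])[0]; print(c)
im=overlay(S,"side",0,0,6,P); x,y=(c*6).astype(int); cv2.imwrite("pics/ov_tray.png",im[y-200:y+340,max(0,x-350):x+350])
ct=proj("top",s["ee_pos"])[0]; im=overlay(m["T"],"top",0,0,6,P); x,y=(ct*6).astype(int); cv2.imwrite("pics/ov_tray_t.png",im[y-250:y+250,x-300:x+300])
W,dW=env.read_camera("wrist"); im=overlay(W,"wrist",0,0,1.4,P,s); cv2.imwrite("pics/ov_w.png",im)
E
```

```text
[279.60172738 138.73029755]
```

View pics/ov_tray.png

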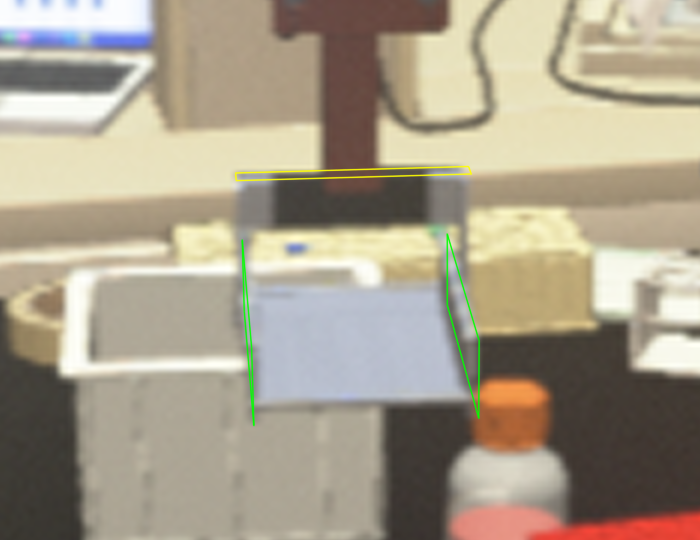

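View pics/ov_w.png

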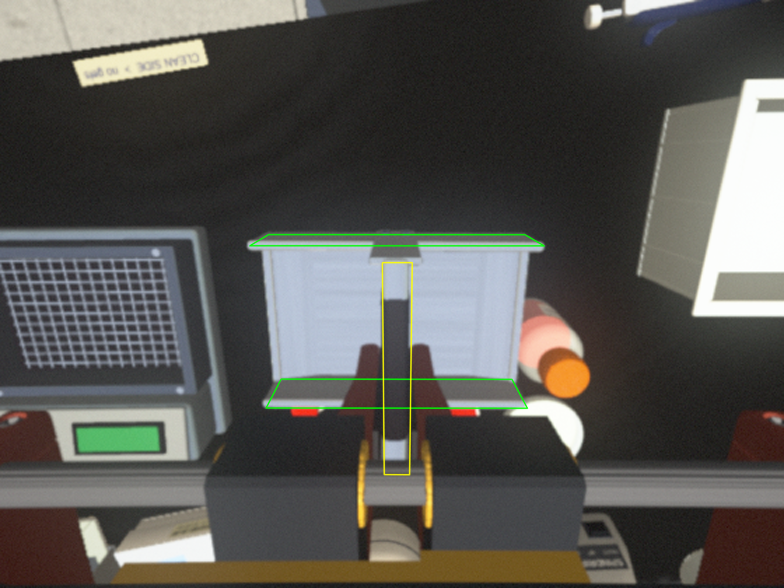

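```bash
python3 -m pendant '[[[0,-2,-12],[0,0,0],255],[[0,-5,-25],[0,0,0],255],[[0,-7,-35],[0,0,0],255],[[0,-7,-40],[0,0,0],255],[[0,-7,-40],[0,0,0],255],[[0,-7,-40],[0,0,0],255],[[0,-7,-35],[0,0,0],255],[[0,-5,-25],[0,0,0],255],[[0,-3,-15],[0,0,0],255],[[0,-2,-8],[0,0,0],255],[[15,0,0],[0,0,0],255],[[25,0,0],[0,0,0],255],[[25,0,0],[0,0,0],255],[[15,0,0],[0,0,0],255],[[5,0,0],[0,0,0],255],[[0,0,0],[0,0,0],255]]'
cat > chk.py <<'E'
from mon import *
import sys
n=sys.argv[1]
s,M=log()
a=np.radians(-7.1); o=np.array([.520,-.3005]); Mx=np.array([np.cos(a),np.sin(a)]); My=np.array([-np.sin(a),np.cos(a)])
d=s["ee_pos"]+M@[.0676,0,0]; e=d[:2]-o
print("tray in window mm x",(e@Mx*1e3).round(2),"y",(e@My*1e3).round(2),"z",((d[2]-.036)*1e3).round(2),"tilt",np.arccos(-M[2,0]).round(4))
e2=-e; print("need tool y,z mm",(M[:2,1]@e2*1e3).round(1),(M[:2,2]@e2*1e3).round(1))
S,dS=env.read_camera("side")
polys=traypolys(s)+[(poly(.058,.084,.068,o=o),(255,255,0))]
im=overlay(S,"side",0,0,5,polys); cv2.imwrite(f"pics/{n}_s.png",im[900:1480,1300:2000])
im=cv2.resize(S[:,:,::-1],None,fx=5,fy=5,interpolation=cv2.INTER_CUBIC); cv2.imwrite(f"pics/{n}_sr.png",im[900:1480,1300:2000])
W,dW=env.read_camera("wrist"); im=overlay(W,"wrist",0,0,1.4,polys,s); cv2.imwrite(f"pics/{n}_w.png",im)
E
python3 chk.py m1
```

```text
clock: 16.4
ee_pos: [0.5201, -0.2992, 0.1639]
tcp_rot: [-0.466, 0.531, 0.469, 0.53]
ft_force: [0.5, -0.3, -1.2]
finger_gap: 0.0094
t 16.4 pos [ 0.5201 -0.2992  0.1639] gap 0.0094 F [ 0.45 -0.26 -1.22] q [-0.637  0.41   1.568  0.     1.168 -2.082]
[[-0.0028 -0.992   0.1263]
 [ 0.0025  0.1263  0.992 ]
 [-1.      0.0031  0.0021]]
zyaw 82.75
tray in window mm x -0.28 y 1.45 z 60.31 tilt 0.0038
need tool y,z mm -0.3 -1.4
```

View pics/m1_s.png

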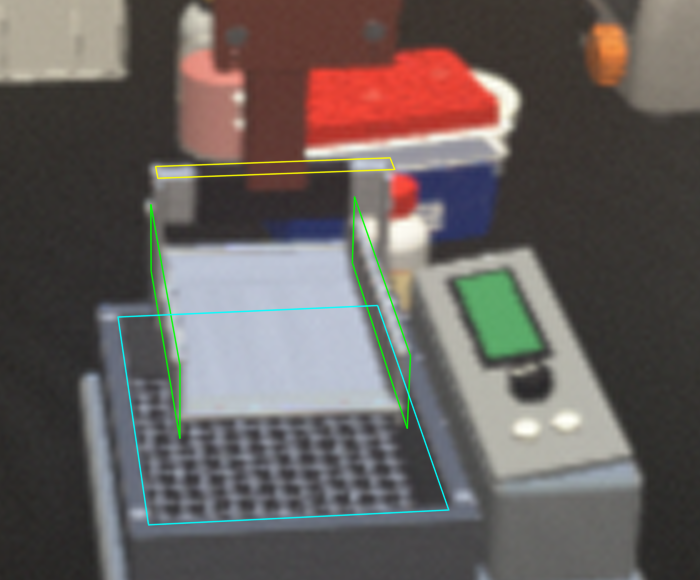

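View pics/m1_w.png

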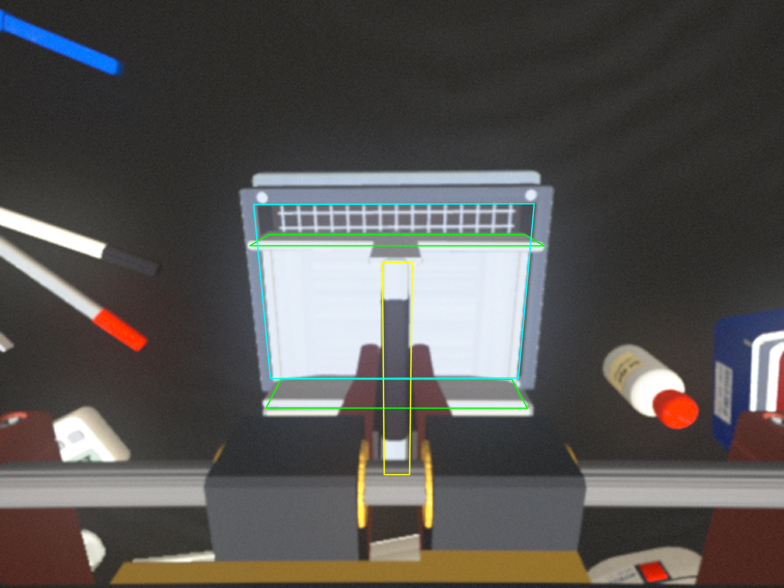

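The tray hovers level above the recess, and both overlays match. I'll go down in two stages.

```bash
python3 -m pendant '[[[8,0,-0.7],[0,0,0],255],[[8,0,-0.7],[0,0,0],255],[[6,0,0],[0,0,0],255],[[0,0,0],[0,0,0],255],[[0,0,0],[0,0,0],255]]'
python3 chk.py m2
```

```text
clock: 17.0
ee_pos: [0.52, -0.3016, 0.1421]
tcp_rot: [-0.466, 0.531, 0.468, 0.531]
ft_force: [-0.0, -0.1, -1.3]
finger_gap: 0.0091
t 17.0 pos [ 0.52   -0.3016  0.1421] gap 0.0091 F [-0.02 -0.09 -1.32] q [-0.641  0.434  1.589  0.     1.121 -2.084]
[[-0.0021 -0.9919  0.1274]
 [ 0.0018  0.1274  0.9919]
 [-1.      0.0023  0.0015]]
zyaw 82.68
tray in window mm x -0.07 y -0.98 z 38.48 tilt 0.0028
need tool y,z mm -0.1 1.0
```

View pics/m2_s.png

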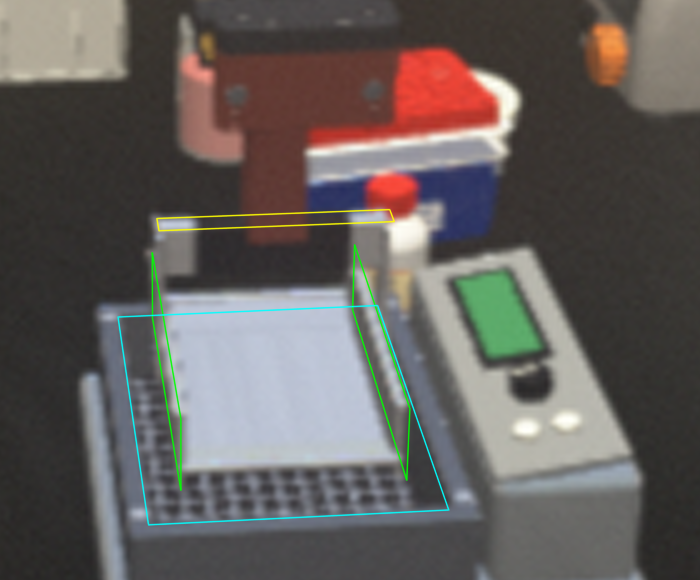

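View pics/m2_w.png

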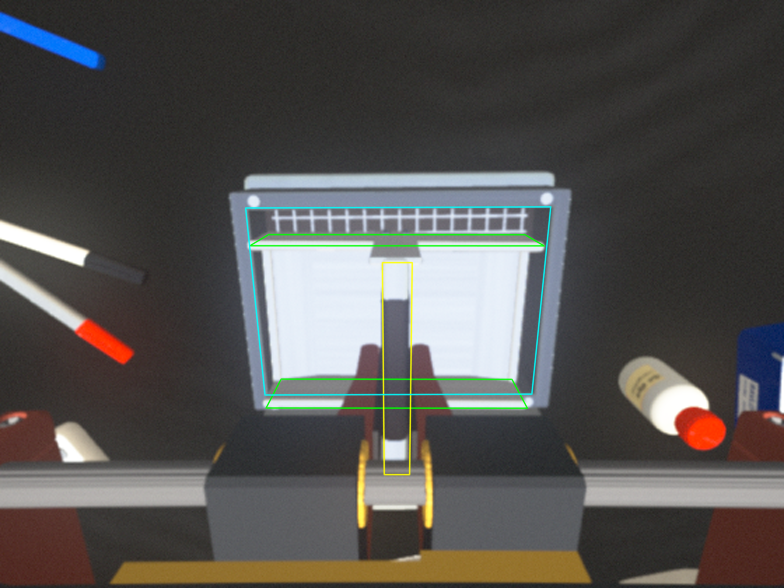

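```bash
python3 -m pendant '[[[5,0,0.5],[0,0,0],255],[[8,0,0.5],[0,0,0],255],[[8,0,0],[0,0,0],255],[[5,0,0],[0,0,0],255],[[2,0,0],[0,0,0],255],[[0,0,0],[0,0,0],255],[[0,0,0],[0,0,0],255],[[0,0,0],[0,0,0],255]]'
python3 chk.py m3
```

```text
clock: 17.9
ee_pos: [0.5204, -0.3008, 0.1147]
tcp_rot: [-0.467, 0.531, 0.468, 0.531]
ft_force: [0.7, 0.0, -0.6]
finger_gap: 0.0096
t 17.9 pos [ 0.5204 -0.3008  0.1147] gap 0.0096 F [ 0.74  0.01 -0.6 ] q [-0.639  0.465  1.616  0.     1.062 -2.082]
[[-1.100e-03 -9.919e-01  1.273e-01]
 [ 1.000e-03  1.273e-01  9.919e-01]
 [-1.000e+00  1.300e-03  9.000e-04]]
zyaw 82.69
tray in window mm x 0.38 y -0.2 z 11.06 tilt 0.0015
need tool y,z mm 0.4 0.2
```

View pics/m3_sr.png

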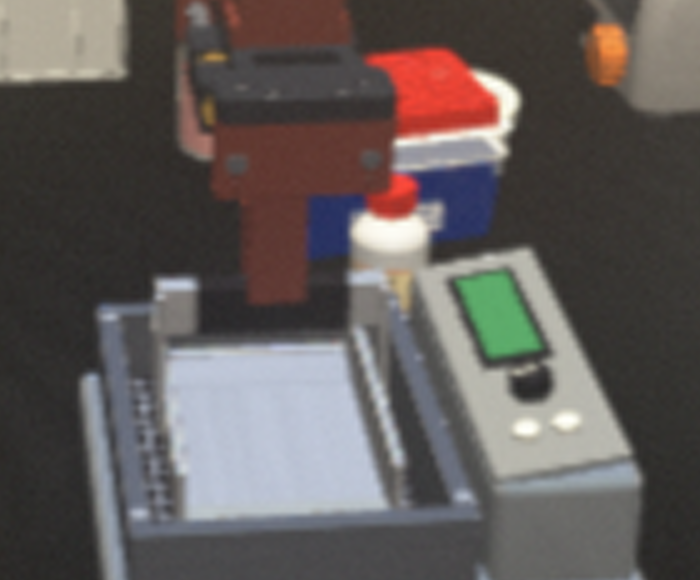

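View pics/m3_w.png

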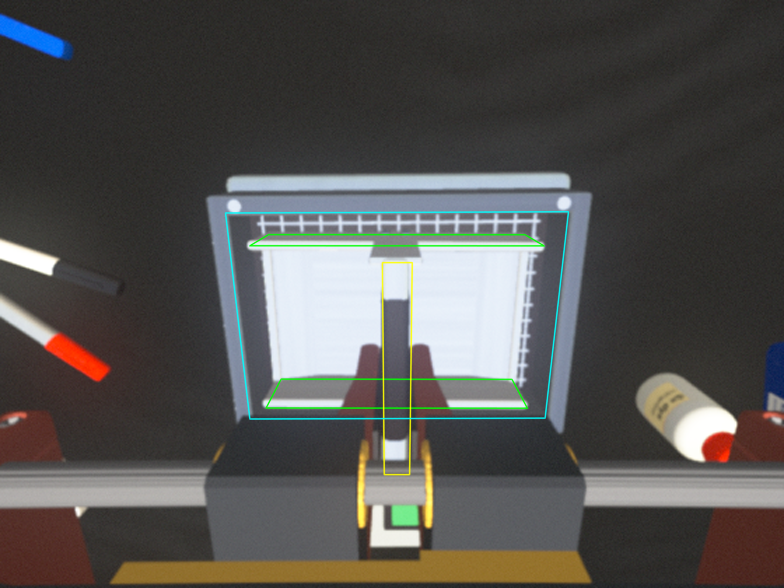

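Run:
```python
from mon import *
T,d=env.read_camera("top")
for l in env.place_of("top","used_tube_0_mid"): print(l["pixel"],l["confidence"])
A=np.stack([T]+[env.read_camera("top")[0] for _ in range(5)]).astype(float).mean(0)
c=A[180:250,165:235,::-1]; c=np.clip((c-200)*4.6,0,255).astype(np.uint8)
cv2.imwrite("pics/tub9.png",cv2.resize(c,None,fx=8,fy=8,interpolation=cv2.INTER_CUBIC))
P,uv=cloud("top",d,None); k=(abs(P[:,0]-.495)<.09)&(abs(P[:,1]-.295)<.09)&(P[:,2]<.08)&(P[:,2]>.01)
a=np.radians(-7.4);e=P[k][:,:2]-[.495,.295]; l=np.c_[e@[np.cos(a),np.sin(a)],e@[-np.sin(a),np.cos(a)]]
print(k.sum()); print(np.histogram2d(l[:,0],l[:,1],[np.arange(-.08,.081,.02)]*2)[0].astype(int))
```

```text
525
[[10  1  0  1  2  0  0 10]
 [ 9  7  0  1  0  0  1 34]
 [ 9  5  1  0  0  0  0 35]
 [12 14  4  0  0  0  1 34]
 [ 8 22  4  1  1  0  0 31]
 [11  8  2  1  1  0  0 31]
 [11  0  0  0  0  0  0 32]
 [11 22 21 23 23 20 24 26]]
```

View pics/tub9.png

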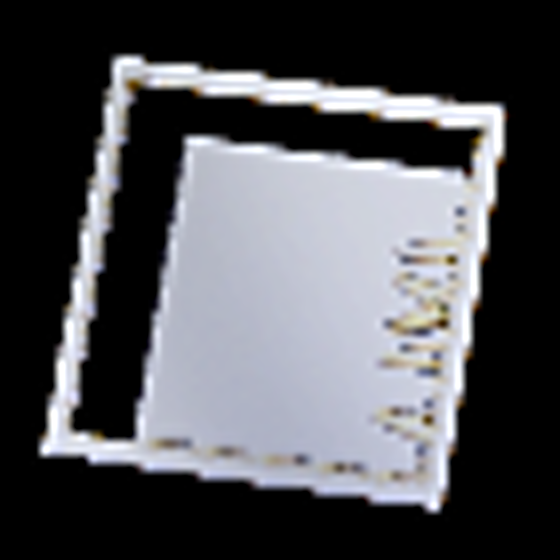

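View pics/m3_s.png

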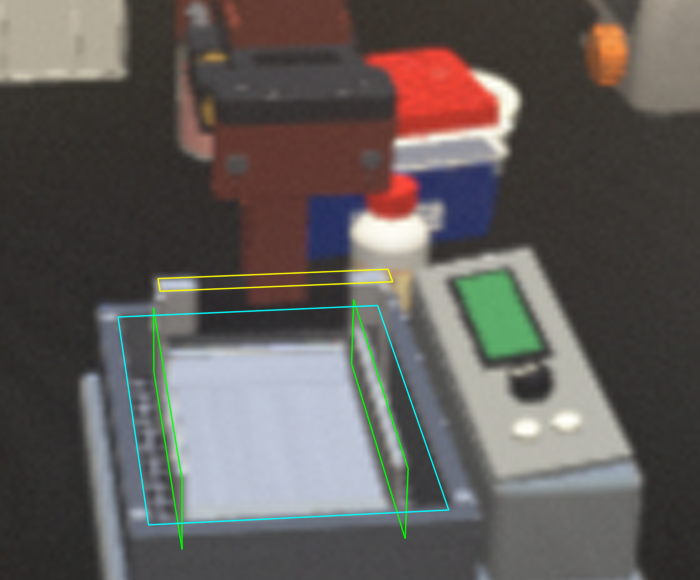

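Run:
```python
from h import *
log(); print(env.hand_in())
```

```text
t 18.35 pos [ 0.5202 -0.3006  0.1144] gap 0.0096 F [-0.34 -0.07 -1.64] q [-0.639  0.465  1.616  0.     1.062 -2.082]
[[-0.0015 -0.9919  0.1272]
 [ 0.0013  0.1272  0.9919]
 [-1.      0.0017  0.0011]]
zyaw 82.69
the job is handed in; nothing more can be done
None
```

I tipped the tray about 63° to empty it into the tub, then lowered it into the monitor recess. I handed in at 18.35 s with the gripper still holding it there; no verdict was reported.

**Tray at hand-in:** About 11 mm above the window and within about 0.5 mm of centre by the arm's own pose. The wrist picture put it about 1 mm off along the tray's length. Tilt was about 0.002 rad, and the tray's length was within 0.01 rad of the monitor's y axis. No contact force showed on the way down, and the overlays in the side and wrist pictures matched.

**Tubes:** The wrist pictures showed no tubes in the tray, and none were seen on the bench. The enhanced top picture shows them lying along the tub's right wall. I could not count all five separately: the outlines overlap, and the detector reported none in that last picture. The wrist force dropped by roughly 0.6 N, which fits five tubes, but that reading is noisy.

**Bystanders:** In the pictures I looked at, the bottles, tip box, pipette and petri dish appeared to be where they started. I did not measure them again at the end.

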